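Set and lock the angle gauge with one finger

ROBOT

A 7-joint arm with a two-finger parallel gripper is mounted at the origin on the work surface; the furniture and walls round the work are solid. World frame = base frame: x ahead of the robot, y to its left, z up, the work surface at z = 0. Lengths are in m, angles in rad, forces in N, time in s.
With the tool pointing down it reaches from about 0.425 to 0.925 m from the base axis. Payload 6.8 kg.
Tool frame: the origin (TCP) lies between the finger pads; the fingertips stand r.tcp_to_tips ahead of it and the grasp point (between the pads) lies 3 mm ahead of it (r.tcp_to_tips is the distance from the TCP to the fingertips, in m); z points along the fingers, y is the line along which they close (so a half turn about z gives the same grasp; the last joint's range is limited). The gripper opens to 85 mm and grips with 20 to 120 N. Pads are 22 mm wide; open, the fingers measure 114 mm over their backs; the gripper's body (76 mm by 85 mm) begins 54 mm behind the grasp point. The pads swing forward as they close: fully open they stand 13 mm farther back than shut.
Start: joints at [1.134, 0.477, 0.022, 1.555, -0.011, 1.109, -0.083], TCP at [0.218, -0.639, 0.253] pointing down, gripper open.
Joint ranges: [-2.96, 2.96], [-0.34, 2.1], [-1.41, 1.46], [0.24, 2.44], [-1.37, 4.51], [0.17, 1.92], [-2.96, 2.96]. Speed limits (rad/s): [2.39, 2.39, 3.14, 3.14, 3.14, 3.14, 3.14].

INTERFACE

Orientations are given as a rotation vector (axis times angle).
In Python, from bench import r gives the robot as it stands. The module is installed in compiled form; this text tells all that it offers.
- The arm moves only by the tool step_arm, never from a script. Its argument "moves" is a list of rows, each an object of numbers: "rx", "ry", "rz": the turn, a rotation vector about the tool's x, y, z in degrees; "dx", "dy", "dz": the shift along the tool's x, y, z in mm; "gripper": the opening, from -1 (shut) to 1 (fully open). In form: [{"rx": .., "ry": .., "rz": .., "dx": .., "dy": .., "dz": .., "gripper": ..}, ...]. A call has 1 to 20 rows; each row shifts and turns the commanded pose from where the row before left it, along the tool's axes as they then stand; what a row does not reach is not made up. A row lasts 1/8 s, in which the tool goes at most 62.5 mm and 10.7 degrees, less where a joint would pass 70% of its speed; a pose out of reach is approached as far as the arm can. A call is refused whole if a number of a shift passes 62.5 or a number of a turn 10.7, either way. A call with a gripper value outside its range is refused whole. The fingers move at their own pace and stop on an object; "grip_force" is the grip in N (left out, the last holds). Time passes only in rows, so rows that do not move let the fingers close. It gives the time, the measured TCP pose, the force, the opening and the grip force at its end, in the units of the state.
- r.get_obs(): the state, without advancing time (a new reading comes with each control period).
- r.grab_frame(name): name is "scene" or "top"; returns the picture (400x640x3 uint8, blue, green, red); there is no depth.
- r.camera_info(name): a dict with "mtx" (3x3 intrinsics, pixels), "rvec" (rotation vector, rad) and "tvec" (3), from world to camera coordinates, as OpenCV has them. Camera axes: x right, y down, z forward; pixel columns grow to the right and rows downward; lengths in m; the calibration is good to about 2 mm. A picture is of the moment at which its call begins. camera_info takes no time and is no camera call.
- r.hand_in(): hands the job in; it is judged then, once.
The state is a dict: "clock": time; "joints": joint angles; "qvel": joint speeds; "tau": joint torques, N m; "tcp_pos": TCP position; "orientation": TCP orientation; "contact_force": force on the tool from outside, world axes, zero at the start; "moment": the same for the moment, N m; "grip_width": finger opening in m; "gripper_force": force on a finger pad.
Only numpy, scipy, OpenCV 4.12 (cv2) and the standard library are available. Lean on these libraries where they do the work, as an engineer would, in place of code of your own. Each camera call takes 0.05 s, during which the arm holds its last target. There are 200 camera calls.

TASK

Set the angle gauge on the plywood board: with a fingertip, gently push its aluminium arm round until the black pointer at the arm's end stands right at the red marker, then push the yellow-knobbed lever round until it reaches its stop pin to lock the gauge. Only push, never grip or lift anything; do not shift the red marker, and leave the mug, the wooden offcut and the blue tape roll where they stand.

Things in the scene. Friction and masses are not known exactly. Their poses are not given: they have to be found in the camera images.
- gauge: Base of the angle gauge: a grey painted plate 240 x 250 x 15 mm, fixed on a plywood board whose top is at z = 0.117 m. Origin: centre of the plate's underside (on the board); x along the 240 mm side, y along the 250 mm side, z up. The plate's top is 15 mm above the origin. A pale scale band with black graduations every 5 degrees lies on it in an arc about the arm's pivot. A fixed steel stop pin (8 mm diameter, 16 mm tall) stands at (-27, -109) mm and stops the lock lever.
- swing_pivot (a point): Fixed vertical axis of the swinging arm, at (-30, 0) mm in the gauge's frame, 31 mm above the board (mid-height of the arm). The round hub about it has 17 mm radius.
- swing_arm (a joint): Angle of the aluminium arm in rad about the vertical axis at swing_pivot: 0 when the arm points along the gauge's +x, growing counter-clockwise seen from above; range -0.5 to 1.15. Starts at -0.40 to -0.15, always clockwise of the marker. Stiff hinge: about 2.5 N at the knob turns it, and it stays where it is left. The arm is a bar 20 mm wide and 18 mm tall that reaches 102 mm from the pivot; its underside is 7 mm and its top 25 mm above the plate's top.
- swing_knob (a point): Centre of the upright black knob on the arm, 86 mm from swing_pivot along the arm: 22 mm diameter, 18 mm tall, its top 43 mm above the plate's top; this point is 34 mm above the plate's top (49 mm above the board).
- pointer_tip (a point): Tip of the arm's thin black pointer, 125 mm from swing_pivot along the arm, 9.5 mm above the plate's top.
- marker (a joint): Angle of the red marker in rad about the same axis, with the same zero and sense as swing_arm (equal values: the pointer stands at the marker). Somewhere between 0.15 and 0.95. It is clamped tight and is to stay where it is.
- marker_tip (a point): Inner tip of the red marker, 125 mm from swing_pivot; the marker is a red block 16 x 10 mm and 10 mm tall just outside the end of the pointer, standing on the plate. The arm passes it without touching it.
- lock_pivot (a point): Fixed vertical axis of the lock lever, at (-80, -100) mm in the gauge's frame, 30 mm above the board (mid-height of the lever).
- lock_lever (a joint): Angle of the lock lever in rad about the vertical axis at lock_pivot: 0 (released) when it points along the gauge's +y, growing clockwise seen from above, to 1.57 (locked, against the stop pin) when it points along the gauge's +x. Starts at 0 to 0.2. About 2 N at its knob turns it; it stays where it is left. The lever is a dark steel bar 10 mm wide, its underside 8 mm and its top 22 mm above the plate's top.
- lock_knob (a point): Centre of the upright yellow knob at the end of the lock lever, 58 mm from lock_pivot: 20 mm diameter, 18 mm tall, its top 40 mm above the plate's top; this point is 31 mm above the plate's top (46 mm above the board).
- mug: Bystander: pale mug standing upright on the board beyond the gauge's +y side, 80 mm diameter, 91 mm tall, 109 mm over the handle; origin on its underside, half-way along those 109 mm (the axis of the round body lies 14 mm from it along the mug's own +y).
- offcut: Bystander: wooden offcut 40 x 85 x 30 mm on the board beyond the gauge's +y side; origin at the centre of its underside.
- tape_blue: Bystander: roll of blue tape lying flat on the board beyond the gauge's -y side, 82 mm diameter, 19 mm tall; origin at the centre of its underside.

How it is judged:
On the way, in this order (a step that is already met when the one before it is completed fails the run):
1. the arm's pointer stands at the red marker, at rest, with the lock lever still released (horizontal distance between pointer_tip and marker_tip below 0.007 m and velocity of joint swing_arm between -0.05 and 0.05 rad/s and value of joint lock_lever below 0.5 rad), for 0.3 s.
2. the lock lever is at its stop, with the pointer still at the marker (horizontal distance between pointer_tip and marker_tip below 0.007 m and value of joint lock_lever above 1.42 rad), for 0.2 s.
At the end, for the whole second after the job is handed in: Seen from above the pointer's tip is within 7 mm of the marker's tip, the lock lever is within 0.15 rad of its stop, both at rest; the marker has shifted by at most 4 mm; the mug stands upright, and mug, offcut and tape roll are within 15 mm of where they stood (all of step 2 and velocity of joint swing_arm between -0.05 and 0.05 rad/s and velocity of joint lock_lever between -0.05 and 0.05 rad/s and distance of marker_tip from where it was at the start of the episode below 0.004 m and distance of each of mug, offcut, tape_blue from where it was at the start of the episode below 0.015 m and angle between mug's own z axis and vertical below 0.15 rad); the robot touches nothing.
It fails at once if the red marker is shifted by more than 4 mm (distance of marker_tip from where it was at the start of the episode above 0.004 m).
It fails at once if a bystander is moved by more than 15 mm or lifted (distance of any of mug, offcut, tape_blue from where it was at the start of the episode above 0.015 m).
It fails at once if the arm or the lever is gripped or pushed hard (more than 35 N of finger contact) (contact force between the fingers and swing_arm above 35 N or contact force between the fingers and lock_lever above 35 N).
It also fails if it takes over 51 s, if anything falls off the work surface, if the arm or the gripper's body presses on something with over 40 N, if the wrist force passes 120 N, or if a joint passes its speed limit or range.

## Working session

There is one attempt and no reset: what is moved stays moved. The work goes in short steps, Python scripts to look and compute and a tool call to move; the robot and the scene stay as the last step left them, time stands still between calls to the robot, and variables do not carry over. Pictures are saved under pics/ and viewed, at most 13 in all, crops included, and the job is handed in when it is done.

Besides the shell and the picture viewer there is one more tool, called after "Request:" as name(argument=value, ...) on one line, values as JSON. step_arm: Moves the arm, as the interface text tells. Its arguments: {"type":"object","properties":{"moves":{"type":"array","items":{"type":"object","properties":{"rx":{"type":"number"},"ry":{"type":"number"},"rz":{"type":"number"},"dx":{"type":"number"},"dy":{"type":"number"},"dz":{"type":"number"},"gripper":{"type":"number"}}}},"grip_force":{"type":"number"}},"required":["moves"]}

```bash
mkdir -p pics; python3 - <<'E'
from bench import r
import cv2
for n in("top","scene"):
    cv2.imwrite(f"pics/{n}0.png",r.grab_frame(n)); i=r.camera_info(n); print(n,i)
o=r.get_obs(); print(o, r.tcp_to_tips)
E
```

```text
top {'mtx': array([[515.21109728,   0.        , 318.58175223],
       [  0.        , 515.21109728, 195.15691355],
       [  0.        ,   0.        ,   1.        ]]), 'rvec': array([ 2.16848235, -2.17885036,  0.1107202 ]), 'tvec': array([0.28792935, 0.5788064 , 1.37177592])}
scene {'mtx': array([[369.44094035,   0.        , 324.67445761],
       [  0.        , 369.44094035, 203.3900381 ],
       [  0.        ,   0.        ,   1.        ]]), 'rvec': array([ 0.81336621, -2.37680197,  1.26251244]), 'tvec': array([0.62457833, 0.18942727, 0.83441691])}
{'clock': 0.1, 'joints': array([ 1.13387579,  0.4776821 ,  0.02235519,  1.556369  , -0.01151344,
        1.10931774, -0.08308493]), 'qvel': array([-6.12560906e-04, -1.32274833e-03, -4.81864580e-04, -1.04532269e-03,
        2.60466847e-03,  1.45885786e-03, -3.77399489e-06]), 'tau': array([ 3.90591624e-03, -5.97758424e+01,  1.61310352e+00, -2.81954116e+01,
        1.27829664e-02,  5.01861039e-03, -4.96577840e-06]), 'tcp_pos': array([ 0.21779752, -0.63835635,  0.25243992]), 'orientation': array([-3.09764194e+00, -5.13951401e-01,  5.97135263e-04]), 'contact_force': array([-0.97498996,  0.47010248, -0.46912145]), 'moment': array([-0.04178328, -0.00353677,  0.05244953]), 'gripper_force': 0.0, 'grip_width': 0.0854406779057102} 0.022
```

View pics/top0.png

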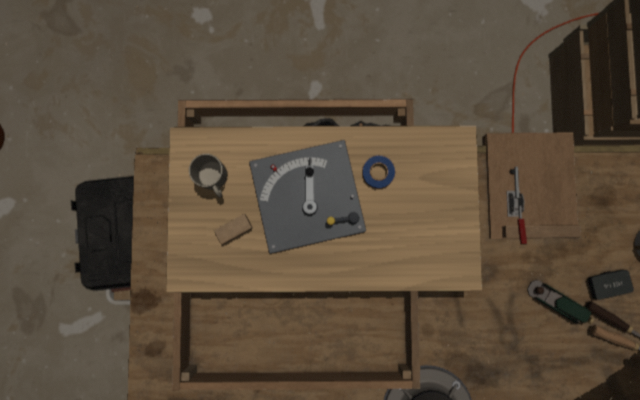

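View pics/scene0.png

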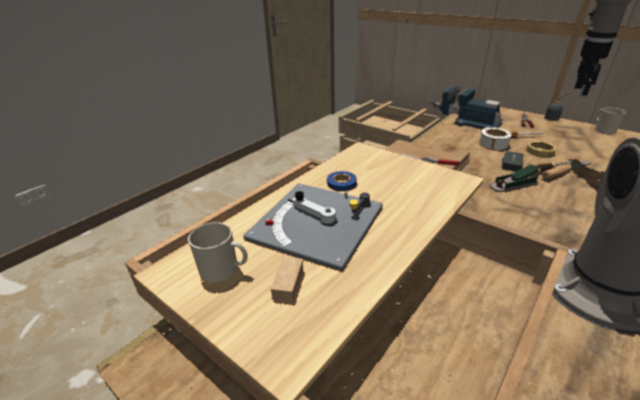

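The top view shows the arm pivot near (310,207), its black knob at (309,172), the red marker at (274,168), the yellow knob at (331,221) and the lever pivot at (353,218). The mug and offcut are to the left, and the tape is at (379,172).

```bash
cat > h.py <<'E'
import cv2, numpy as np
from bench import r
def ray(n,uv,z):
    i=r.camera_info(n);R=cv2.Rodrigues(i["rvec"])[0];t=i["tvec"]
    p=cv2.undistortPoints(np.array(uv,float).reshape(-1,1,2),i["mtx"],None).reshape(-1,2)
    d=np.c_[p,np.ones(len(p))]@R; c=-R.T@t
    return c+d*((z-c[2])/d[:,2])[:,None]
def proj(n,P):
    i=r.camera_info(n);return cv2.projectPoints(np.array(P,float).reshape(-1,1,3),i["rvec"],i["tvec"],i["mtx"],None)[0].reshape(-1,2)
def cen(m):
    k,l,s,c=cv2.connectedComponentsWithStats(m.astype(np.uint8))
    j=1+np.argmax(s[1:,4]); return c[j],s[j],l==j
E
python3 - <<'E'
from h import *
im=cv2.imread("pics/top0.png"); hsv=cv2.cvtColor(im,cv2.COLOR_BGR2HSV)
roi=np.zeros(im.shape[:2],bool); roi[135:260,240:370]=1
H,S,V=cv2.split(hsv)
plate=roi&(S<70)
c,s,m=cen(plate)
ct=cv2.findContours(m.astype(np.uint8),0,2)[0]; ct=max(ct,key=cv2.contourArea)
rect=cv2.minAreaRect(cv2.convexHull(ct)); box=cv2.boxPoints(rect); print(rect,box)
W=ray("top",box,.132); print(W.round(4), W.mean(0), [np.linalg.norm(W[i]-W[i-1]) for i in range(4)])
red=roi&((H<8)|(H>172))&(S>110); print("red",cen(red)[:2])
yel=roi&(H>15)&(H<32)&(S>140); print("yel",cen(yel)[:2])
cv2.imwrite("pics/crop0.png",cv2.resize(im[135:260,240:400],None,fx=5,fy=5,interpolation=cv2.INTER_CUBIC)[:600]*1)
E
```

```text
((307.0176696777344, 196.17779541015625), (94.94246673583984, 99.50787353515625), 77.19573211669922) [[247.98035 160.91356]
 [345.01373 138.86052]
 [366.055   231.44203]
 [269.0216  253.49507]]
[[0.6577 0.4637 0.132 ]
 [0.7133 0.2178 0.132 ]
 [0.4784 0.1676 0.132 ]
 [0.425  0.4095 0.132 ]] [0.56862205 0.31464367 0.132     ] [np.float64(0.23901393208272906), np.float64(0.25205495903495534), np.float64(0.24021094603063034), np.float64(0.24771769176832584)]
red (array([274.36363636, 168.45454545]), array([273, 167,   4,   4,  11], dtype=int32))
yel (array([330.46808511, 220.63829787]), array([327, 217,   8,   8,  47], dtype=int32))
```

View pics/crop0.png

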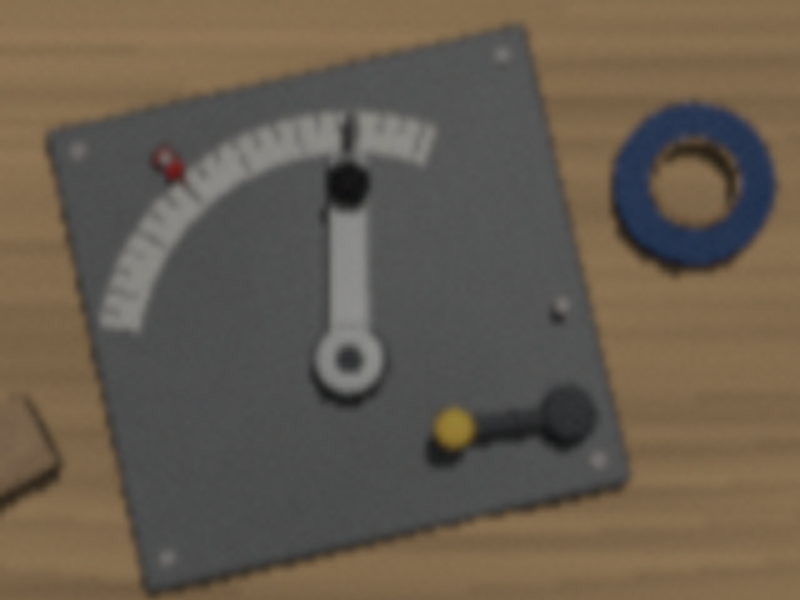

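The enlarged crop shows the hub at crop pixel (349,360), the black knob at (348,186), the red marker centred near (168,164), the yellow knob at (454,428) and the stop pin at (561,308). I'll now compute the gauge frame, joint angles and push positions.

```bash
cat >> h.py <<'E'
def wrap(a): return (a+np.pi)%(2*np.pi)-np.pi
W=np.array([[0.6577,0.4637],[0.7133,0.2178],[0.4784,0.1676],[0.425,0.4095]])
C=W.mean(0); ax=(W[0]+W[1]-W[2]-W[3]); ay=(W[0]+W[3]-W[1]-W[2])
th=np.mean([np.arctan2(ax[1],ax[0]),np.arctan2(-ay[0],ay[1])])
G=np.array([[np.cos(th),-np.sin(th)],[np.sin(th),np.cos(th)]])
def g2w(p): return C+G@(np.array(p)/1000)
def w2g(p): return (G.T@(np.array(p)[:2]-C))*1000
def crop(x,y): return [240+(x+.5)/5-.5,135+(y+.5)/5-.5]
E
python3 - <<'E'
from h import *
print("th",th,"C",C)
for n,(x,y),z in [("hub",(349,360),.158),("knob",(348,186),.175),("ptr",(349,120),.1415),("red",(168,164),.140),("pin",(561,306),.148),("yel",(454,428),.172),("lpiv",(568,415),.155),("s1",(79,150),.132),("s2",(503,54),.132),("s3",(599,460),.132),("s4",(168,557),.132)]:
    p=ray("top",[crop(x,y)],z)[0]; print(n,p.round(4),w2g(p).round(1))
a=np.array([-30,0])
print("piv",g2w(a),"lpiv",g2w([-80,-100]),"pin",g2w([-27,-109]))
q=ray("scene",[[270,222]],.137)[0]; print("red scene",w2g(q))
E
```

```text
th 0.21975291057610793 C [0.5686  0.31465]
hub [0.5393 0.3085 0.158 ] [-29.9   0.4]
knob [0.6231 0.3085 0.175 ] [ 51.9 -17.9]
ptr [0.6614 0.3083 0.1415] [ 89.2 -26.4]
red [0.6397 0.3992 0.14  ] [87.8 67. ]
pin [0.5664 0.2033 0.148 ] [ -26.4 -108.2]
yel [0.505  0.2575 0.172 ] [-74.5 -41.9]
lpiv [0.5119 0.201  0.155 ] [-80.1 -98.6]
s1 [0.6483 0.4449 0.132 ] [106.1 109.7]
s2 [0.6966 0.2302 0.132 ] [ 106.5 -110.3]
s3 [0.4906 0.1841 0.132 ] [-104.6 -110.4]
s4 [0.4434 0.3992 0.132 ] [-103.7  109.8]
piv [0.53932146 0.30811035] lpiv [0.51232274 0.19961579] pin [0.56601006 0.20238561]
red scene [84.12560579 66.56734411]
```

Request:
step_arm(moves=[{"rz": -10.2,"dz": -8,"gripper": -1},{"rz": -10.2,"dz": -8,"gripper": -1},{"rz": -10.2,"dz": -8,"gripper": -1},{"rz": -10.2,"dz": -8,"gripper": -1},{"rz": -10.2,"dz": -8,"gripper": -1},{"rz": -10.2,"dz": -8,"gripper": -1},{"rz": -10.2,"dz": -8,"gripper": -1},{"rz": -10.2,"dz": -8,"gripper": -1},{"rz": -10.2,"dz": -8,"gripper": -1}])

```text
invalid input at $.moves[0]: expected keys rx, ry, rz, dx, dy, dz, gripper
```

```bash
cat >> h.py <<'E'
def tool(p,o=None):
    "shift (mm) in tool axes from the present TCP to world point p"
    o=o or r.get_obs(); R=cv2.Rodrigues(o["orientation"])[0]
    return (R.T@(np.array(p)-o["tcp_pos"])*1000).round(1)
piv=g2w([-30,0]); lp=g2w([-80,-100])
def yaw(): R=cv2.Rodrigues(r.get_obs()["orientation"])[0]; return np.arctan2(R[1,0],R[0,0])
E
python3 - <<'E'
from h import *
o=r.get_obs(); print(o["tcp_pos"],yaw(),o["joints"].round(2),o["grip_width"],o["clock"])
R=cv2.Rodrigues(o["orientation"])[0]; print(R.round(3))
K=g2w([51.9,-17.9]); n=R[:2,0]; print("knob",K)
A=K-n*.050
print("to approach",A,tool([*A,.30]))
E
```

```text
[ 0.21779752 -0.63835635  0.25243992] 0.32883842386810247 [ 1.13  0.48  0.02  1.56 -0.01  1.11 -0.08] 0.0854406779057102 0.1
[[ 0.946  0.323 -0.001]
 [ 0.323 -0.946  0.002]
 [-0.    -0.002 -1.   ]]
knob [0.62315387 0.30849407]
to approach [0.57583296 0.29234688] [ 639.4 -765.3  -46.4]
```

All seven keys are needed in every row.

Request:
step_arm(moves=[{"rx": 0,"ry": 0,"rz": -10.2,"dx": 0,"dy": 0,"dz": -8,"gripper": -1},{"rx": 0,"ry": 0,"rz": -10.2,"dx": 0,"dy": 0,"dz": -8,"gripper": -1},{"rx": 0,"ry": 0,"rz": -10.2,"dx": 0,"dy": 0,"dz": -8,"gripper": -1},{"rx": 0,"ry": 0,"rz": -10.2,"dx": 0,"dy": 0,"dz": -8,"gripper": -1},{"rx": 0,"ry": 0,"rz": -10.2,"dx": 0,"dy": 0,"dz": -8,"gripper": -1},{"rx": 0,"ry": 0,"rz": -10.2,"dx": 0,"dy": 0,"dz": -8,"gripper": -1},{"rx": 0,"ry": 0,"rz": -10.2,"dx": 0,"dy": 0,"dz": -8,"gripper": -1},{"rx": 0,"ry": 0,"rz": -10.2,"dx": 0,"dy": 0,"dz": -8,"gripper": -1},{"rx": 0,"ry": 0,"rz": -10.2,"dx": 0,"dy": 0,"dz": -8,"gripper": -1}])

```text
clock: 1.23
tcp_pos: [0.2178, -0.6386, 0.3249]
orientation: [-1.78, -2.588, -0.001]
contact_force: [-0.3, 0.5, -0.4]
grip_width: -0.0
gripper_force: 0.0
```

```bash
python3 - <<'E'
from h import *
o=r.get_obs(); print(o["tcp_pos"],yaw(),o["joints"].round(2),o["grip_width"],o["clock"])
R=cv2.Rodrigues(o["orientation"])[0]; print(R.round(3))
K=g2w([51.9,-17.9]); n=R[:2,0]; print("knob",K)
A=K-n*.050
print("via",tool([.5,-.2,.32]),"to approach",A,tool([*A,.30]))
E
```

```text
[ 0.21777051 -0.63858098  0.32494127] 1.9368011047106686 [ 1.36  0.45 -0.3   1.45  0.14  1.27  1.41] -2.17348307761509e-05 1.225
[[-0.358  0.934 -0.   ]
 [ 0.934  0.358  0.001]
 [ 0.001 -0.    -1.   ]]
knob [0.62315387 0.30849407]
via [308.5 420.5   5.3] to approach [0.64104824 0.26180587] [689.2 717.5  25.7]
```

Request:
step_arm(moves=[{"rx": 0,"ry": 0,"rz": 0,"dx": 30,"dy": 42,"dz": 0,"gripper": -1},{"rx": 0,"ry": 0,"rz": 0,"dx": 30,"dy": 42,"dz": 0,"gripper": -1},{"rx": 0,"ry": 0,"rz": 0,"dx": 30,"dy": 42,"dz": 0,"gripper": -1},{"rx": 0,"ry": 0,"rz": 0,"dx": 30,"dy": 42,"dz": 0,"gripper": -1},{"rx": 0,"ry": 0,"rz": 0,"dx": 30,"dy": 42,"dz": 0,"gripper": -1},{"rx": 0,"ry": 0,"rz": 0,"dx": 30,"dy": 42,"dz": 0,"gripper": -1},{"rx": 0,"ry": 0,"rz": 0,"dx": 30,"dy": 42,"dz": 0,"gripper": -1},{"rx": 0,"ry": 0,"rz": 0,"dx": 30,"dy": 42,"dz": 0,"gripper": -1},{"rx": 0,"ry": 0,"rz": 0,"dx": 30,"dy": 42,"dz": 0,"gripper": -1},{"rx": 0,"ry": 0,"rz": 0,"dx": 30,"dy": 42,"dz": 0,"gripper": -1}])

```text
clock: 2.48
tcp_pos: [0.5057, -0.2087, 0.3251]
orientation: [-1.788, -2.583, 0.0]
contact_force: [0.3, -0.4, 0.0]
grip_width: 0.0001
gripper_force: 0.0
```

```bash
python3 - <<'E'
from h import *
o=r.get_obs(); print(o["tcp_pos"],yaw(),o["joints"].round(2),o["clock"])
R=cv2.Rodrigues(o["orientation"])[0]
K=g2w([51.9,-17.9]); n=R[:2,0]
A=K-n*.050
print("to approach",A,tool([*A,.30]))
E
```

```text
[ 0.50573528 -0.20867002  0.32505967] 1.9306823966282056 [ 0.75  0.25 -0.57  1.74  0.15  1.19  0.5 ] 2.475
to approach [0.64076225 0.26169723] [392.7 292.   25. ]
```

Request:
step_arm(moves=[{"rx": 0,"ry": 0,"rz": 0,"dx": 39,"dy": 29,"dz": 0,"gripper": -1},{"rx": 0,"ry": 0,"rz": 0,"dx": 39,"dy": 29,"dz": 0,"gripper": -1},{"rx": 0,"ry": 0,"rz": 0,"dx": 39,"dy": 29,"dz": 0,"gripper": -1},{"rx": 0,"ry": 0,"rz": 0,"dx": 39,"dy": 29,"dz": 0,"gripper": -1},{"rx": 0,"ry": 0,"rz": 0,"dx": 39,"dy": 29,"dz": 0,"gripper": -1},{"rx": 0,"ry": 0,"rz": 0,"dx": 39,"dy": 29,"dz": 0,"gripper": -1},{"rx": 0,"ry": 0,"rz": 0,"dx": 39,"dy": 29,"dz": 0,"gripper": -1},{"rx": 0,"ry": 0,"rz": 0,"dx": 39,"dy": 29,"dz": 0,"gripper": -1},{"rx": 0,"ry": 0,"rz": 0,"dx": 39,"dy": 29,"dz": 0,"gripper": -1},{"rx": 0,"ry": 0,"rz": 0,"dx": 39,"dy": 29,"dz": 0,"gripper": -1},{"rx": 0,"ry": 0,"rz": 0,"dx": 0,"dy": 0,"dz": 20,"gripper": -1},{"rx": 0,"ry": 0,"rz": 0,"dx": 0,"dy": 0,"dz": 20,"gripper": -1},{"rx": 0,"ry": 0,"rz": 0,"dx": 0,"dy": 0,"dz": 0,"gripper": -1}])

```text
clock: 4.1
tcp_pos: [0.6386, 0.2542, 0.2824]
orientation: [-1.79, -2.58, 0.008]
contact_force: [0.1, -0.0, -0.0]
grip_width: 0.0
gripper_force: 0.0
```

```bash
python3 - <<'E'
from h import *
o=r.get_obs(); print(o["tcp_pos"],yaw(),o["joints"].round(2),o["clock"])
R=cv2.Rodrigues(o["orientation"])[0]; n=R[:2,0]
K=g2w([51.9,-17.9])
def kn(a): return g2w(np.array([-30,0])+86*np.array([np.cos(a),np.sin(a)]))
print("hover 50mm back",tool([*(K-n*.050),.180]), "contact", tool([*(K-n*.022),.180]))
a=np.linspace(-.215,.515,11); P=np.array([kn(t) for t in a]); print((np.diff(P,axis=0)@R[:2,:2]*1000).round(1), (K-kn(-.215)))
im=r.grab_frame("scene"); cv2.imwrite("pics/s1.png",cv2.resize(im[100:320,220:460],None,fx=2.5,fy=2.5))
E
```

```text
[0.63858029 0.25423224 0.2823707 ] 1.9289058620090793 [-0.03  0.56 -0.68  1.45  0.36  1.26 -0.38] 4.1
hover 50mm back [  6.4   5.1 102.3] contact [ 34.4   5.1 102.3]
[[ 6.   2. ]
 [ 6.1  1.5]
 [ 6.2  1.1]
 [ 6.2  0.6]
 [ 6.3  0.2]
 [ 6.3 -0.3]
 [ 6.2 -0.8]
 [ 6.2 -1.2]
 [ 6.1 -1.7]
 [ 5.9 -2.1]] [-2.16661990e-03 -2.50210729e-05]
```

View pics/s1.png

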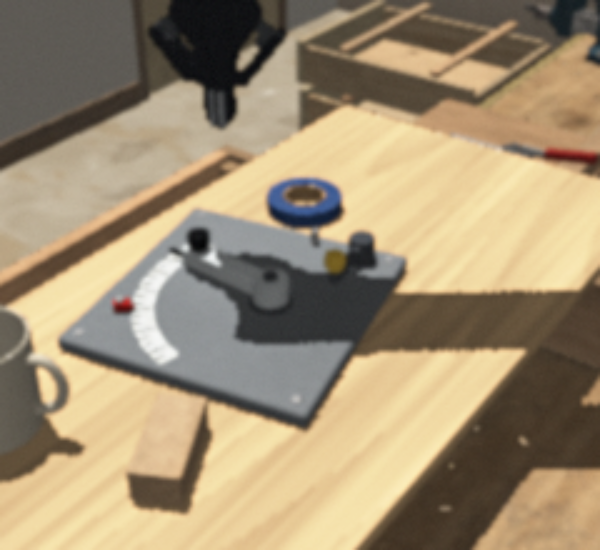

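The closed fingertips hover above the gauge, at about (218,115) in this crop, clear of the arm on its clockwise side. Next I'll descend behind the knob and push in steps.

Request:
step_arm(moves=[{"rx": 0,"ry": 0,"rz": 0,"dx": 6,"dy": 5,"dz": 25,"gripper": -1},{"rx": 0,"ry": 0,"rz": 0,"dx": 0,"dy": 0,"dz": 25,"gripper": -1},{"rx": 0,"ry": 0,"rz": 0,"dx": 0,"dy": 0,"dz": 25,"gripper": -1},{"rx": 0,"ry": 0,"rz": 0,"dx": 0,"dy": 0,"dz": 16,"gripper": -1},{"rx": 0,"ry": 0,"rz": 0,"dx": 0,"dy": 0,"dz": 10,"gripper": -1},{"rx": 0,"ry": 0,"rz": 0,"dx": 0,"dy": 0,"dz": 0,"gripper": -1},{"rx": 0,"ry": 0,"rz": 0,"dx": 0,"dy": 0,"dz": 0,"gripper": -1},{"rx": 0,"ry": 0,"rz": 0,"dx": 6,"dy": 0,"dz": 0,"gripper": -1},{"rx": 0,"ry": 0,"rz": 0,"dx": 6,"dy": 0,"dz": 0,"gripper": -1},{"rx": 0,"ry": 0,"rz": 0,"dx": 5,"dy": 0,"dz": 0,"gripper": -1},{"rx": 0,"ry": 0,"rz": 0,"dx": 3,"dy": 0,"dz": 0,"gripper": -1},{"rx": 0,"ry": 0,"rz": 0,"dx": 0,"dy": 0,"dz": 0,"gripper": -1}])

```text
clock: 5.65
tcp_pos: [0.6346, 0.2836, 0.1843]
orientation: [-1.787, -2.584, -0.0]
contact_force: [0.0, -0.2, 0.1]
grip_width: 0.0005
gripper_force: 0.0
```

```bash
cat >> h.py <<'E'
def kn(a): return g2w(np.array([-30,0])+86*np.array([np.cos(a),np.sin(a)]))
def pic(n,f,box,s):
    im=r.grab_frame(n); a,b,c,d=box; cv2.imwrite(f,cv2.resize(im[b:d,a:c],None,fx=s,fy=s,interpolation=cv2.INTER_CUBIC))
E
python3 - <<'E'
from h import *
o=r.get_obs(); print(o["tcp_pos"],yaw(),o["contact_force"].round(1),o["clock"])
R=cv2.Rodrigues(o["orientation"])[0]; n=R[:2,0]
print("to contact at start", tool([*(kn(-.215)-n*.022),.180]), "end",tool([*(kn(.515)-n*.022),.180]))
pic("top","pics/t1.png",(240,135,400,260),5)
E
```

```text
[0.63455692 0.28358331 0.1843163 ] 1.931537464259416 [ 0.  -0.2  0.1] 5.65
to contact at start [4.6 0.2 4.3] end [66.  -0.4  4.3]
```

View pics/t1.png

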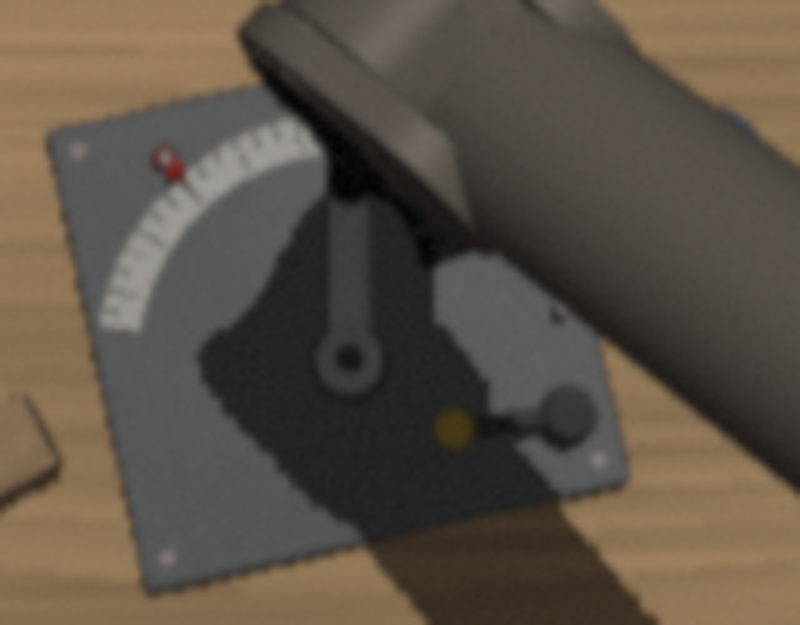

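Request:
step_arm(moves=[{"rx": 0,"ry": 0,"rz": 0,"dx": 2,"dy": 0,"dz": 2,"gripper": -1},{"rx": 0,"ry": 0,"rz": 0,"dx": 2.5,"dy": 0,"dz": 0,"gripper": -1},{"rx": 0,"ry": 0,"rz": 0,"dx": 3,"dy": 1,"dz": 0,"gripper": -1},{"rx": 0,"ry": 0,"rz": 0,"dx": 3,"dy": 1,"dz": 0,"gripper": -1},{"rx": 0,"ry": 0,"rz": 0,"dx": 3,"dy": 0.8,"dz": 0,"gripper": -1},{"rx": 0,"ry": 0,"rz": 0,"dx": 3,"dy": 0.8,"dz": 0,"gripper": -1},{"rx": 0,"ry": 0,"rz": 0,"dx": 3.1,"dy": 0.5,"dz": 0,"gripper": -1},{"rx": 0,"ry": 0,"rz": 0,"dx": 3.1,"dy": 0.5,"dz": 0,"gripper": -1},{"rx": 0,"ry": 0,"rz": 0,"dx": 3.1,"dy": 0.3,"dz": 0,"gripper": -1},{"rx": 0,"ry": 0,"rz": 0,"dx": 3.1,"dy": 0.3,"dz": 0,"gripper": -1},{"rx": 0,"ry": 0,"rz": 0,"dx": 0,"dy": 0,"dz": 0,"gripper": -1}])

```text
clock: 7.08
tcp_pos: [0.6289, 0.3129, 0.1824]
orientation: [-1.786, -2.584, -0.001]
contact_force: [3.0, -2.0, 0.4]
grip_width: 0.0002
gripper_force: 0.9
```

```bash
python3 - <<'E'
from h import *
o=r.get_obs(); print(o["tcp_pos"],yaw(),o["contact_force"].round(1),o["clock"])
R=cv2.Rodrigues(o["orientation"])[0]; n=R[:2,0]
print("end",tool([*(kn(.515)-n*.022),.182]))
pic("scene","pics/s2.png",(220,140,420,290),4)
E
```

```text
[0.62889546 0.31294088 0.18242374] 1.9318679146928512 [ 3.  -2.   0.4] 7.075
end [36.5 -5.4  0.5]
```

View pics/s2.png

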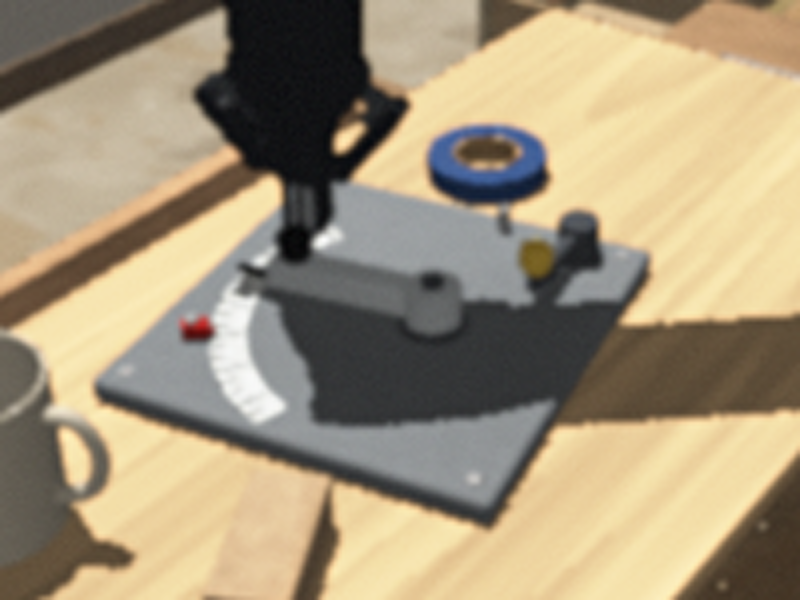

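The scene view shows the fingertips pushing the knob. The pointer tip is at crop (243,267) and closing on the marker at (195,327).

Request:
step_arm(moves=[{"rx": 0,"ry": 0,"rz": 0,"dx": 3.1,"dy": -0.1,"dz": 0,"gripper": -1},{"rx": 0,"ry": 0,"rz": 0,"dx": 3.1,"dy": -0.1,"dz": 0,"gripper": -1},{"rx": 0,"ry": 0,"rz": 0,"dx": 3.1,"dy": -0.2,"dz": 0,"gripper": -1},{"rx": 0,"ry": 0,"rz": 0,"dx": 3.1,"dy": -0.3,"dz": 0,"gripper": -1},{"rx": 0,"ry": 0,"rz": 0,"dx": 3.1,"dy": -0.4,"dz": 0,"gripper": -1},{"rx": 0,"ry": 0,"rz": 0,"dx": 3.1,"dy": -0.5,"dz": 0,"gripper": -1},{"rx": 0,"ry": 0,"rz": 0,"dx": 3.1,"dy": -0.6,"dz": 0,"gripper": -1},{"rx": 0,"ry": 0,"rz": 0,"dx": 3,"dy": -0.6,"dz": 0,"gripper": -1},{"rx": 0,"ry": 0,"rz": 0,"dx": 0,"dy": 0,"dz": 0,"gripper": -1}])

```text
clock: 8.25
tcp_pos: [0.6174, 0.3349, 0.1822]
orientation: [-1.786, -2.583, 0.0]
contact_force: [0.5, -1.0, -0.6]
grip_width: 0.0001
gripper_force: 0.5
```

```bash
python3 - <<'E'
from h import *
o=r.get_obs(); print(o["tcp_pos"],yaw(),o["contact_force"].round(1),o["clock"])
R=cv2.Rodrigues(o["orientation"])[0]; n=R[:2,0]
print("end",tool([*(kn(.515)-n*.022),.182]))
a=np.array([.3,.35,.4,.45,.515,.55])
for t in a:
    p=g2w(np.array([-30,0])+125*np.array([np.cos(t),np.sin(t)])); u=proj("scene",[[*p,.1415]])[0]; print(t,(u-[225,170])*5.3)
pic("scene","pics/s3.png",(225,170,375,280),5.3)
E
```

```text
[0.61736708 0.33485659 0.1822283 ] 1.9317933832950165 [ 0.5 -1.  -0.6] 8.25
end [11.9 -2.4  0.2]
0.3 [264.13899362 227.66868341]
0.35 [260.74208244 235.88321896]
0.4 [258.01171948 244.22755483]
0.45 [255.96684872 252.68372904]
0.515 [254.36250485 263.81269318]
0.55 [254.00366316 269.85487656]
```

View pics/s3.png

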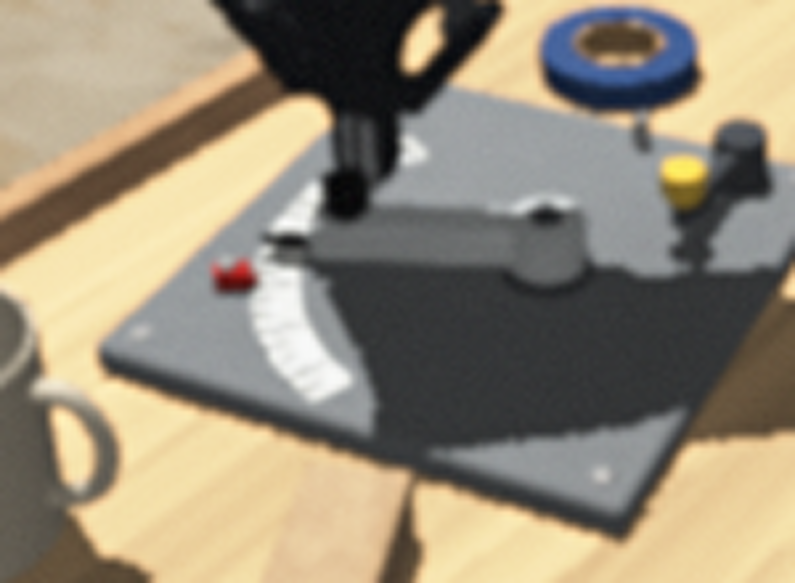

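The pointer tip is at crop (268,240), which is about 0.37 rad and matches the prediction. The marker's inner tip is near (254,268). I'll push the remaining ~12 mm, then back off so the top camera can see it.

Request:
step_arm(moves=[{"rx": 0,"ry": 0,"rz": 0,"dx": 3,"dy": -0.6,"dz": 0,"gripper": -1},{"rx": 0,"ry": 0,"rz": 0,"dx": 3,"dy": -0.6,"dz": 0,"gripper": -1},{"rx": 0,"ry": 0,"rz": 0,"dx": 3,"dy": -0.6,"dz": 0,"gripper": -1},{"rx": 0,"ry": 0,"rz": 0,"dx": 1.5,"dy": -0.4,"dz": 0,"gripper": -1},{"rx": 0,"ry": 0,"rz": 0,"dx": 1,"dy": -0.2,"dz": 0,"gripper": -1},{"rx": 0,"ry": 0,"rz": 0,"dx": 0,"dy": 0,"dz": 0,"gripper": -1},{"rx": 0,"ry": 0,"rz": 0,"dx": -6,"dy": 0,"dz": 0,"gripper": -1},{"rx": 0,"ry": 0,"rz": 0,"dx": -12,"dy": 0,"dz": 0,"gripper": -1},{"rx": 0,"ry": 0,"rz": 0,"dx": -12,"dy": 0,"dz": -20,"gripper": -1},{"rx": 0,"ry": 0,"rz": 0,"dx": 0,"dy": 0,"dz": -30,"gripper": -1},{"rx": 0,"ry": 0,"rz": 0,"dx": -20,"dy": 0,"dz": -10,"gripper": -1},{"rx": 0,"ry": 0,"rz": 0,"dx": -20,"dy": 0,"dz": 0,"gripper": -1},{"rx": 0,"ry": 0,"rz": 0,"dx": -20,"dy": 0,"dz": 0,"gripper": -1},{"rx": 0,"ry": 0,"rz": 0,"dx": 0,"dy": 0,"dz": 0,"gripper": -1}])

```text
clock: 10.05
tcp_pos: [0.6447, 0.256, 0.2408]
orientation: [1.794, 2.579, -0.004]
contact_force: [0.1, 0.3, -0.3]
grip_width: 0.0001
gripper_force: 0.0
```

```bash
python3 - <<'E'
from h import *
o=r.get_obs(); print(o["tcp_pos"],yaw(),o["contact_force"].round(1),o["clock"])
pic("top","pics/t2.png",(240,135,400,255),5)
E
```

```text
[0.64467006 0.25595634 0.2408472 ] 1.9262891343376405 [ 0.1  0.3 -0.3] 10.05
```

View pics/t2.png

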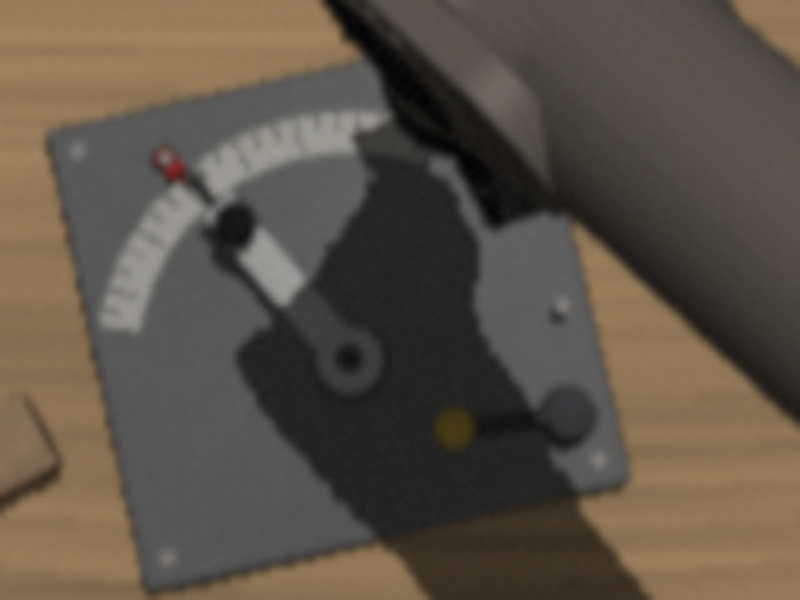

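The pointer now runs from about (215,205) up to the red marker's inner tip near (185,178), with the knob at (236,225). I'll measure the residual and work out the lever move.

```bash
python3 - <<'E'
from h import *
im=cv2.imread("pics/t2.png"); hsv=cv2.cvtColor(im,cv2.COLOR_BGR2HSV); H,S,V=cv2.split(hsv)
red=((H<8)|(H>172))&(S>100); red[:130]=0; red[220:]=0; c,s,m=cen(red); print("red",c,s)
blk=(V<42); blk[:195]=0; blk[260:]=0; blk[:,:205]=0; blk[:,270:]=0; k,ss,_=cen(blk); print("knob",k,ss)
def ang(c,z):
    g=w2g(ray("top",[crop(*c)],z)[0])-[-30,0]; return np.arctan2(g[1],g[0]),np.hypot(*g)
print("red",ang(c,.14),"knob",ang(k,.175),"knob eye",ang((236,225),.175),"ptr",ang((200,185),.1415),"bar",ang((275,265),.157))
o=r.get_obs(); R=cv2.Rodrigues(o["orientation"])[0]
# lever: push along -x of tool at world yaw nl
def lk(f): return g2w(np.array([-80,-100])+58*np.array([np.sin(f),np.cos(f)]))
y0=yaw(); nl=th-.83; print("turn rz deg",-np.degrees(wrap(nl+np.pi-y0)))
n=np.array([np.cos(nl),np.sin(nl)]); K=lk(.095); P=K-n*.045
print("hover",P,tool([*P,.24]))
E
```

```text
red [174.63746224 169.87009063] [164 158  21  22 331]
knob [231.06140351 231.45816464] [ 208  207   45   53 1482]
red (np.float64(0.5137505715983314), np.float64(131.09673233634828)) knob (np.float64(0.5290217680612834), np.float64(84.25973321665539)) knob eye (np.float64(0.48304064323881024), np.float64(85.02870183808372)) ptr (np.float64(0.4774816985603665), np.float64(116.68122441384322)) bar (np.float64(0.441375060939787), np.float64(59.826202845030274))
turn rz deg -34.53534736743812
hover [0.46822804 0.28295319] [  84.8 -155.7    1.4]
```

```bash
python3 - <<'E'
from h import *
o=r.get_obs(); R=cv2.Rodrigues(o["orientation"])[0]; n=R[:2,0]
for t,s in((.515,.050),(.48,.022),(.515,.022)): print(t,s,tool([*(kn(t)-n*s),.182]))
E
```

```text
0.515 0.05 [65.1 -0.3 59.1]
0.48 0.022 [90.3  0.8 59.1]
0.515 0.022 [93.1 -0.3 59.1]
```

Request:
step_arm(moves=[{"rx": 0,"ry": 0,"rz": 0,"dx": 20,"dy": 0,"dz": 0,"gripper": -1},{"rx": 0,"ry": 0,"rz": 0,"dx": 20,"dy": 0,"dz": 0,"gripper": -1},{"rx": 0,"ry": 0,"rz": 0,"dx": 20,"dy": 0,"dz": 0,"gripper": -1},{"rx": 0,"ry": 0,"rz": 0,"dx": 0,"dy": 0,"dz": 20,"gripper": -1},{"rx": 0,"ry": 0,"rz": 0,"dx": 0,"dy": 0,"dz": 20,"gripper": -1},{"rx": 0,"ry": 0,"rz": 0,"dx": 0,"dy": 0,"dz": 18,"gripper": -1},{"rx": 0,"ry": 0,"rz": 0,"dx": 10,"dy": 0,"dz": 0,"gripper": -1},{"rx": 0,"ry": 0,"rz": 0,"dx": 10,"dy": 0,"dz": 0,"gripper": -1},{"rx": 0,"ry": 0,"rz": 0,"dx": 4,"dy": 0,"dz": 0,"gripper": -1},{"rx": 0,"ry": 0,"rz": 0,"dx": 0,"dy": 0,"dz": 0,"gripper": -1},{"rx": 0,"ry": 0,"rz": 0,"dx": 0,"dy": 0,"dz": 0,"gripper": -1}])

```text
clock: 11.48
tcp_pos: [0.6142, 0.3383, 0.1847]
orientation: [1.788, 2.583, 0.0]
contact_force: [-0.7, 1.2, -0.9]
grip_width: -0.0001
gripper_force: 0.0
```

```bash
python3 - <<'E'
from h import *
o=r.get_obs(); R=cv2.Rodrigues(o["orientation"])[0]; n=R[:2,0]
print(o["tcp_pos"],o["contact_force"].round(1),o["clock"])
for t,s in((.48,.022),(.515,.022)): print(t,s,tool([*(kn(t)-n*s),.182]))
E
```

```text
[0.61423036 0.33827121 0.18465068] [-0.7  1.2 -0.9] 11.475
0.48 0.022 [4.8 0.3 2.6]
0.515 0.022 [ 7.6 -0.7  2.6]
```

Request:
step_arm(moves=[{"rx": 0,"ry": 0,"rz": 0,"dx": 3,"dy": 0,"dz": 1,"gripper": -1},{"rx": 0,"ry": 0,"rz": 0,"dx": 3,"dy": 0,"dz": 1,"gripper": -1},{"rx": 0,"ry": 0,"rz": 0,"dx": 2,"dy": -0.3,"dz": 0,"gripper": -1},{"rx": 0,"ry": 0,"rz": 0,"dx": 1,"dy": -0.2,"dz": 0,"gripper": -1},{"rx": 0,"ry": 0,"rz": 0,"dx": 1,"dy": -0.2,"dz": 0,"gripper": -1},{"rx": 0,"ry": 0,"rz": 0,"dx": 0,"dy": 0,"dz": 0,"gripper": -1},{"rx": 0,"ry": 0,"rz": 0,"dx": 0,"dy": 0,"dz": 0,"gripper": -1}])

```text
clock: 12.35
tcp_pos: [0.6097, 0.3474, 0.1822]
orientation: [1.788, 2.583, -0.001]
contact_force: [0.3, -2.4, 1.4]
grip_width: -0.0001
gripper_force: 1.5
```

```bash
python3 - <<'E'
from h import *
o=r.get_obs(); R=cv2.Rodrigues(o["orientation"])[0]; n=R[:2,0]
print(o["tcp_pos"],o["contact_force"].round(1),o["clock"])
for t,s in((.48,.022),(.515,.022)): print(t,s,tool([*(kn(t)-n*s),.182]))
pic("scene","pics/s4.png",(235,190,335,250),8)
for t in (.45,.48,.515,.55):
    p=g2w(np.array([-30,0])+125*np.array([np.cos(t),np.sin(t)])); u=proj("scene",[[*p,.1415]])[0]; print(t,(u-[235,190])*8)
E
```

```text
[0.60971381 0.34737534 0.18221348] [ 0.3 -2.4  1.4] 12.35
0.48 0.022 [-5.3  1.4  0.2]
0.515 0.022 [-2.5  0.3  0.2]
0.45 [306.36505467 221.40940232]
0.48 [305.02103044 229.13702481]
0.515 [303.94340355 238.20783876]
0.55 [303.40175571 247.32811556]
```

View pics/s4.png

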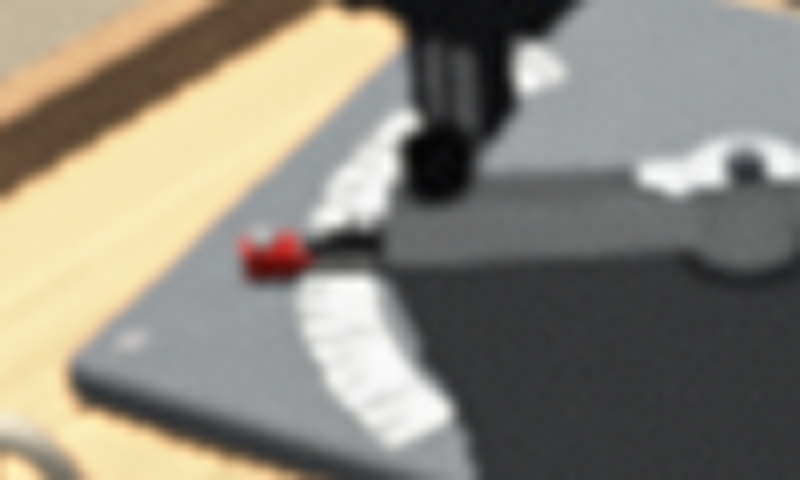

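The black pointer now runs straight into the middle of the red block's inner face at about (305,250), so it is aligned. Next I'll back off, rise and turn for the lever.

Request:
step_arm(moves=[{"rx": 0,"ry": 0,"rz": 0,"dx": -6,"dy": 0,"dz": 0,"gripper": -1},{"rx": 0,"ry": 0,"rz": 0,"dx": -12,"dy": 0,"dz": 0,"gripper": -1},{"rx": 0,"ry": 0,"rz": 0,"dx": 0,"dy": 0,"dz": -25,"gripper": -1},{"rx": 0,"ry": 0,"rz": 0,"dx": 0,"dy": 0,"dz": -35,"gripper": -1},{"rx": 0,"ry": 0,"rz": -8.6,"dx": 0,"dy": 0,"dz": 0,"gripper": -1},{"rx": 0,"ry": 0,"rz": -8.6,"dx": 0,"dy": 0,"dz": 0,"gripper": -1},{"rx": 0,"ry": 0,"rz": -8.6,"dx": 0,"dy": 0,"dz": 0,"gripper": -1},{"rx": 0,"ry": 0,"rz": -8.6,"dx": 0,"dy": 0,"dz": 0,"gripper": -1},{"rx": 0,"ry": 0,"rz": 0,"dx": 0,"dy": 0,"dz": 0,"gripper": -1}])

```text
clock: 13.52
tcp_pos: [0.6164, 0.3302, 0.2422]
orientation: [-0.947, -2.995, -0.001]
contact_force: [0.4, -0.5, 0.1]
grip_width: 0.0002
gripper_force: 0.0
```

```bash
cat >> h.py <<'E'
def lk(f): return g2w(np.array([-80,-100])+58*np.array([np.sin(f),np.cos(f)]))
def lplan():
    o=r.get_obs(); R=cv2.Rodrigues(o["orientation"])[0]; n=-R[:2,0]
    print(o["tcp_pos"],yaw(),o["contact_force"].round(1),o["joints"].round(2),o["clock"])
    for f,s in((.095,.045),(.095,.021),(1.57,.021)): print(f,s,tool([*(lk(f)-n*s),.180]))
    return R
E
python3 - <<'E'
from h import *
R=lplan()
a=np.linspace(.095,1.57,13); P=np.array([lk(t) for t in a]); print((np.diff(P,axis=0)@R[:2,:2]*1000).round(1))
E
```

```text
[0.61636151 0.33017403 0.24216246] 2.529407820649812 [ 0.4 -0.5  0.1] [-0.07  0.65 -0.8   1.46  0.48  1.23  0.03] 13.525
0.095 0.045 [  94.1 -123.7   62.2]
0.095 0.021 [  70.1 -123.7   62.2]
1.57 0.021 [  -7.9 -123.7   62.1]
[[-5.6  4.5]
 [-6.1  3.7]
 [-6.5  3. ]
 [-6.8  2.2]
 [-7.   1.3]
 [-7.1  0.4]
 [-7.1 -0.4]
 [-7.  -1.3]
 [-6.8 -2.2]
 [-6.5 -3. ]
 [-6.1 -3.7]
 [-5.6 -4.5]]
```

Request:
step_arm(moves=[{"rx": 0,"ry": 0,"rz": 0,"dx": 23.5,"dy": -31,"dz": 0,"gripper": -1},{"rx": 0,"ry": 0,"rz": 0,"dx": 23.5,"dy": -31,"dz": 0,"gripper": -1},{"rx": 0,"ry": 0,"rz": 0,"dx": 23.5,"dy": -31,"dz": 0,"gripper": -1},{"rx": 0,"ry": 0,"rz": 0,"dx": 23.5,"dy": -31,"dz": 0,"gripper": -1},{"rx": 0,"ry": 0,"rz": 0,"dx": 0,"dy": 0,"dz": 0,"gripper": -1},{"rx": 0,"ry": 0,"rz": 0,"dx": 0,"dy": 0,"dz": 25,"gripper": -1},{"rx": 0,"ry": 0,"rz": 0,"dx": 0,"dy": 0,"dz": 20,"gripper": -1},{"rx": 0,"ry": 0,"rz": 0,"dx": 0,"dy": 0,"dz": 15,"gripper": -1},{"rx": 0,"ry": 0,"rz": 0,"dx": 0,"dy": 0,"dz": 0,"gripper": -1},{"rx": 0,"ry": 0,"rz": 0,"dx": 0,"dy": 0,"dz": 0,"gripper": -1}])

```text
clock: 14.78
tcp_pos: [0.4683, 0.2835, 0.1827]
orientation: [0.944, 2.996, 0.001]
contact_force: [-0.9, 1.4, 0.2]
grip_width: 0.0004
gripper_force: 0.0
```

```bash
python3 - <<'E'
from h import *
R=lplan()
E
```

```text
[0.46827287 0.2835133  0.18267647] 2.5312619320859775 [-0.9  1.4  0.2] [ 0.01  0.49 -0.86  1.89  0.44  0.97 -0.09] 14.775
0.095 0.045 [-0.3 -0.5  2.7]
0.095 0.021 [-24.3  -0.5   2.7]
1.57 0.021 [-102.3   -0.7    2.7]
```

Request:
step_arm(moves=[{"rx": 0,"ry": 0,"rz": 0,"dx": -7,"dy": 0,"dz": 1,"gripper": -1},{"rx": 0,"ry": 0,"rz": 0,"dx": -7,"dy": 0,"dz": 1,"gripper": -1},{"rx": 0,"ry": 0,"rz": 0,"dx": -5,"dy": 0,"dz": 0,"gripper": -1},{"rx": 0,"ry": 0,"rz": 0,"dx": -3,"dy": 0,"dz": 0,"gripper": -1},{"rx": 0,"ry": 0,"rz": 0,"dx": -2,"dy": 0,"dz": 0,"gripper": -1},{"rx": 0,"ry": 0,"rz": 0,"dx": -2.8,"dy": 2.2,"dz": 0,"gripper": -1},{"rx": 0,"ry": 0,"rz": 0,"dx": -2.8,"dy": 2.2,"dz": 0,"gripper": -1},{"rx": 0,"ry": 0,"rz": 0,"dx": -3.1,"dy": 1.9,"dz": 0,"gripper": -1},{"rx": 0,"ry": 0,"rz": 0,"dx": -3.1,"dy": 1.9,"dz": 0,"gripper": -1},{"rx": 0,"ry": 0,"rz": 0,"dx": -3.3,"dy": 1.5,"dz": 0,"gripper": -1},{"rx": 0,"ry": 0,"rz": 0,"dx": -3.3,"dy": 1.5,"dz": 0,"gripper": -1},{"rx": 0,"ry": 0,"rz": 0,"dx": -3.4,"dy": 1.1,"dz": 0,"gripper": -1},{"rx": 0,"ry": 0,"rz": 0,"dx": -3.4,"dy": 1.1,"dz": 0,"gripper": -1},{"rx": 0,"ry": 0,"rz": 0,"dx": -3.5,"dy": 0.7,"dz": 0,"gripper": -1},{"rx": 0,"ry": 0,"rz": 0,"dx": -3.5,"dy": 0.7,"dz": 0,"gripper": -1},{"rx": 0,"ry": 0,"rz": 0,"dx": -3.5,"dy": 0.2,"dz": 0,"gripper": -1},{"rx": 0,"ry": 0,"rz": 0,"dx": -3.5,"dy": 0.2,"dz": 0,"gripper": -1}])

```text
clock: 16.9
tcp_pos: [0.5287, 0.2589, 0.1802]
orientation: [0.944, 2.996, -0.0]
contact_force: [-1.7, 2.9, -0.5]
grip_width: 0.0001
gripper_force: 1.1
```

```bash
python3 - <<'E'
from h import *
R=lplan()
pic("scene","pics/s5.png",(235,150,415,260),4.4)
E
```

```text
[0.52873392 0.25890438 0.18024188] 2.531167059961465 [-1.7  2.9 -0.5] [ 0.05  0.55 -0.82  1.79  0.47  1.01  0.  ] 16.9
0.095 0.045 [ 63.4 -15.    0.2]
0.095 0.021 [ 39.4 -15.    0.2]
1.57 0.021 [-38.6 -15.2   0.3]
```

View pics/s5.png

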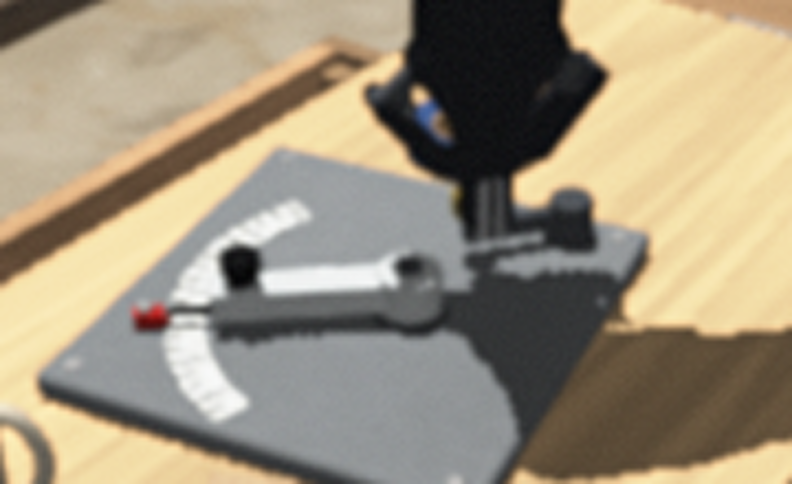

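The pointer still meets the marker at (165,312), and the lever knob is being pushed round behind the fingers at about (460,200). I'll continue the arc.

Request:
step_arm(moves=[{"rx": 0,"ry": 0,"rz": 0,"dx": -3.5,"dy": -0.2,"dz": 0,"gripper": -1},{"rx": 0,"ry": 0,"rz": 0,"dx": -3.5,"dy": -0.2,"dz": 0,"gripper": -1},{"rx": 0,"ry": 0,"rz": 0,"dx": -3.5,"dy": -0.7,"dz": 0,"gripper": -1},{"rx": 0,"ry": 0,"rz": 0,"dx": -3.5,"dy": -0.7,"dz": 0,"gripper": -1},{"rx": 0,"ry": 0,"rz": 0,"dx": -3.4,"dy": -1.1,"dz": 0,"gripper": -1},{"rx": 0,"ry": 0,"rz": 0,"dx": -3.4,"dy": -1.1,"dz": 0,"gripper": -1},{"rx": 0,"ry": 0,"rz": 0,"dx": -3.3,"dy": -1.5,"dz": 0,"gripper": -1},{"rx": 0,"ry": 0,"rz": 0,"dx": -3.3,"dy": -1.5,"dz": 0,"gripper": -1},{"rx": 0,"ry": 0,"rz": 0,"dx": -3.1,"dy": -1.9,"dz": 0,"gripper": -1},{"rx": 0,"ry": 0,"rz": 0,"dx": -3.1,"dy": -1.9,"dz": 0,"gripper": -1},{"rx": 0,"ry": 0,"rz": 0,"dx": -2.8,"dy": -2.2,"dz": 0,"gripper": -1},{"rx": 0,"ry": 0,"rz": 0,"dx": 0,"dy": 0,"dz": 0,"gripper": -1}])

```text
clock: 18.45
tcp_pos: [0.5511, 0.227, 0.1803]
orientation: [0.945, 2.996, -0.001]
contact_force: [0.4, 1.1, -0.2]
grip_width: -0.0
gripper_force: 0.1
```

```bash
python3 - <<'E'
from h import *
R=lplan()
E
```

```text
[0.55108963 0.22701625 0.1802506 ] 2.5306945285946387 [ 0.4  1.1 -0.2] [ 0.11  0.56 -0.82  1.78  0.47  1.01  0.07] 18.45
0.095 0.045 [100.   -1.7   0.2]
0.095 0.021 [76.  -1.7  0.2]
1.57 0.021 [-2.  -1.8  0.3]
```

Request:
step_arm(moves=[{"rx": 0,"ry": 0,"rz": 0,"dx": -1.5,"dy": -1,"dz": 0,"gripper": -1},{"rx": 0,"ry": 0,"rz": 0,"dx": -1.5,"dy": -0.8,"dz": 0,"gripper": -1},{"rx": 0,"ry": 0,"rz": 0,"dx": -1,"dy": 0,"dz": 0,"gripper": -1},{"rx": 0,"ry": 0,"rz": 0,"dx": 0,"dy": 0,"dz": 0,"gripper": -1}])

```text
clock: 18.95
tcp_pos: [0.5518, 0.2255, 0.1803]
orientation: [-0.941, -2.995, -0.002]
contact_force: [-3.4, 4.8, 0.9]
grip_width: 0.0001
gripper_force: 2.9
```

Request:
step_arm(moves=[{"rx": 0,"ry": 0,"rz": 0,"dx": -0.8,"dy": 0,"dz": 0,"gripper": -1},{"rx": 0,"ry": 0,"rz": 0,"dx": 0,"dy": 0,"dz": 0,"gripper": -1}])

```text
clock: 19.2
tcp_pos: [0.5519, 0.2254, 0.1802]
orientation: [-0.939, -2.995, -0.002]
contact_force: [-5.6, 5.2, 1.0]
grip_width: 0.0002
gripper_force: 3.7
```

Request:
step_arm(moves=[{"rx": 0,"ry": 0,"rz": 0,"dx": -0.8,"dy": 0,"dz": 0,"gripper": -1},{"rx": 0,"ry": 0,"rz": 0,"dx": 0,"dy": 0,"dz": 0,"gripper": -1},{"rx": 0,"ry": 0,"rz": 0,"dx": 0,"dy": 0,"dz": 0,"gripper": -1}])

```text
clock: 19.58
tcp_pos: [0.5519, 0.2254, 0.1802]
orientation: [-0.938, -2.994, -0.002]
contact_force: [-7.4, 6.3, 1.9]
grip_width: 0.0
gripper_force: 4.5
```

Request:
step_arm(moves=[{"rx": 0,"ry": 0,"rz": 0,"dx": 6,"dy": 0,"dz": 0,"gripper": -1},{"rx": 0,"ry": 0,"rz": 0,"dx": 12,"dy": 0,"dz": 0,"gripper": -1},{"rx": 0,"ry": 0,"rz": 0,"dx": 0,"dy": 0,"dz": -30,"gripper": -1},{"rx": 0,"ry": 0,"rz": 0,"dx": 0,"dy": 0,"dz": -50,"gripper": -1},{"rx": 0,"ry": 0,"rz": 0,"dx": 0,"dy": 0,"dz": -50,"gripper": -1},{"rx": 0,"ry": 0,"rz": 0,"dx": -50,"dy": -30,"dz": 0,"gripper": -1},{"rx": 0,"ry": 0,"rz": 0,"dx": -50,"dy": -30,"dz": 0,"gripper": -1},{"rx": 0,"ry": 0,"rz": 0,"dx": -50,"dy": -30,"dz": 0,"gripper": -1},{"rx": 0,"ry": 0,"rz": 0,"dx": -50,"dy": -30,"dz": 0,"gripper": -1},{"rx": 0,"ry": 0,"rz": 0,"dx": 0,"dy": 0,"dz": 0,"gripper": -1},{"rx": 0,"ry": 0,"rz": 0,"dx": 0,"dy": 0,"dz": 0,"gripper": -1}])

```text
clock: 20.95
tcp_pos: [0.6344, 0.0208, 0.3102]
orientation: [-0.944, -2.996, -0.0]
contact_force: [-0.4, 0.4, 0.7]
grip_width: -0.0002
gripper_force: 0.0
```

```bash
python3 - <<'E'
from h import *
print(r.get_obs()["tcp_pos"])
pic("top","pics/t3.png",(240,135,400,255),5)
im=cv2.imread("pics/t3.png"); H,S,V=cv2.split(cv2.cvtColor(im,cv2.COLOR_BGR2HSV))
c,s,m=cen((H>15)&(H<32)&(S>160)); g=w2g(ray("top",[crop(*c)],.172)[0])-[-80,-100]; print(c,s,"lever",np.arctan2(g[0],g[1]))
red=((H<8)|(H>172))&(S>100); red[220:]=0; print("red",cen(red)[:2])
E
```

```text
[0.6343873  0.02081913 0.3101804 ]
[543.1607445 301.5465313] [530 285  29  32 591] lever 1.536411114108784
red (array([173.66438356, 169.44520548]), array([164, 158,  19,  22, 292], dtype=int32))
```

View pics/t3.png

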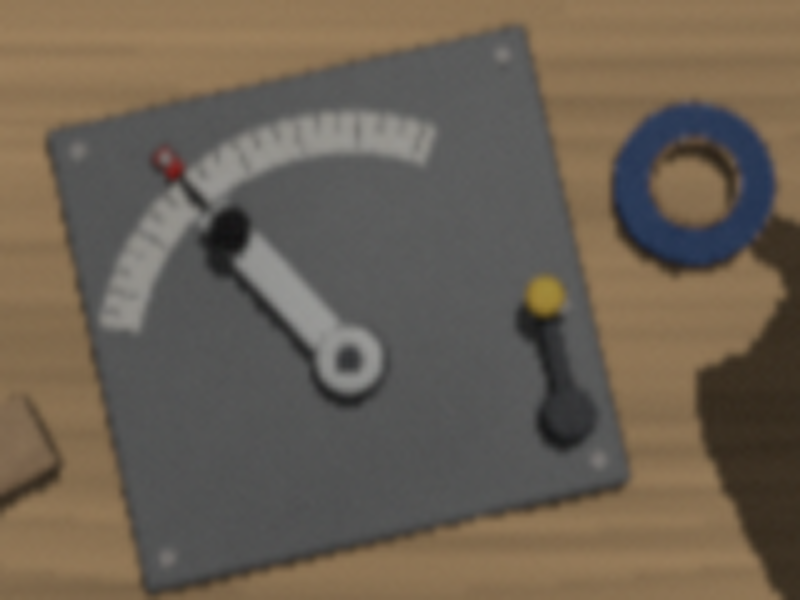

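The pointer ends at the red marker at about (178,180). The yellow knob sits over the stop pin at (545,297), with the lever at about 1.54 rad. The marker and the tape roll are where they started, and the robot is clear, so I'm handing in.

```bash
python3 -c "
from bench import r
print(r.hand_in())"
```

```text
the job is handed in; nothing more can be done
None
```

The job is handed in: in the last camera image the gauge's pointer stood at the red marker and the lock lever was at its stop (about 1.54 rad measured), though hand-in returned no verdict.

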